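# Stir the small beads through the sorting tub

### The job

Take the walnut dowel from its sloping rest and, holding it, gently stir the wooden beads in the round sieve tub until all four small beads have dropped through the holes into the tray below, while the two large beads stay in the tub. Then lay the dowel back in its rest as it was. Do not touch the beads with the gripper, and leave the loose things on the bench where they are.

Things in the scene. Friction and masses are not known exactly. Their poses are not given: they have to be found in the camera images.
- sieve: fixed sorting tub: square plywood plate (210 mm, 8 mm thick, top 68 mm above the bench) on thin legs over a 220 mm catch tray (walls 28 mm high); on the plate a round steel collar, inner radius 85, wall 4, rim 45 mm above the plate. Four holes, 30 mm wide, from 52 to 85 mm out on the +x, -x, +y, -y axes. Origin: centre, on the bench; z up; any yaw
- sieve_floor (a point): centre of the plate's top face inside the collar (the tub's floor); axes as the tub's
- rest: fixed plywood rest, base 200 x 260 mm, with a V trough leaning 35 degrees from vertical, its top towards -x (the robot). The dowel's lowest 120 mm lie in it, the top 80 mm are free; it comes out up along its axis or away from the trough, to +x and up. Origin: on the bench, z up. A tool rail above leaves no room for a gripper pointing straight down (see rest_top)
- rest_foot (a point): where the dowel's lower end centre belongs: top of the trough's foot plate, at x +55, z +30 mm of the rest
- rest_top (a point): where the dowel's upper end centre belongs, 200 mm up the slope from rest_foot, at x -60, z +194 mm of the rest. The rail, on two posts at y +-118 mm, runs 260 mm along y at x -20 to +10, z 215 to 265 mm of the rest; a pin punch and an offset screwdriver are held on its +x side
- dowel: loose round walnut sanding dowel, 20 mm thick, 200 mm long, 50 to 80 g. Origin: centre of its lower end; z runs along it to the upper end
- dowel_top (a point): centre of the dowel's upper end
- small1: small waxed wooden bead, 20 mm across, 16 mm high, 10 g, starts standing on the tub's floor; fits through the holes. Origin: centre of its underside
- small2: small waxed wooden bead, 20 mm across, 16 mm high, 10 g, starts standing on the tub's floor; fits through the holes. Origin: centre of its underside
- small3: small waxed wooden bead, 20 mm across, 16 mm high, 10 g, starts standing on the tub's floor; fits through the holes. Origin: centre of its underside
- small4: small waxed wooden bead, 20 mm across, 16 mm high, 10 g, starts standing on the tub's floor; fits through the holes. Origin: centre of its underside
- large1: large waxed wooden bead, 42 mm across, 26 mm high, 30 g, starts in the tub, over a hole, too big to pass it. Origin: centre of its underside
- large2: large waxed wooden bead, 42 mm across, 26 mm high, 30 g, starts in the tub, over a hole, too big to pass it. Origin: centre of its underside
- frame: loose black lacquered L-shaped frame corner sample, 110 x 94 x 22 mm, bystander; origin under its middle
- hanger: loose brass hanging ring, 64 mm across, 8 mm high, bystander; origin under its centre
- sander: loose cork sanding block 90 x 50 x 26 mm, bystander; origin under its centre

How it is judged:
By the outcome, as a careful person would: the job done as asked, in the order asked, and still so for the second after the job is handed in, with the robot touching nothing.
It also fails if it takes over 72 s, if anything falls off the work surface, if the arm or the gripper's body presses on something with over 40 N, if the wrist force passes 120 N, or if a joint passes its speed limit or range.

### The arm

A 6-joint arm with a two-finger parallel gripper is mounted at the origin on the work surface. World frame = base frame: x ahead of the robot, y to its left, z up, the work surface at z = 0. Lengths are in m, angles in degrees, forces in N, time in s.
With the tool pointing down it reaches from about 0.35 to 0.95 m from the base axis. Payload 17.4 kg.
Tool frame: the origin (TCP) lies on the centre line of the jaws, within the pads' length; the fingertips stand 8 mm ahead of it and the grasp point (between the pads) lies 11 mm behind it; z points along the fingers, y is the direction in which the jaws open and shut (so a half turn about z gives the same grasp; the last joint's range is limited). The gripper opens to 93 mm and grips with 3 to 60 N. Pads are 15 mm wide; open, the fingers measure 128 mm over their backs; the gripper's body (75 mm by 188 mm) begins 65 mm behind the grasp point.
Start: joints at [71.631, 6.646, 82.598, -0, 90.757, -2.166], TCP at [0.188, 0.648, 0.187] pointing down, gripper open.
Joint ranges: [-162.19, 162.19], [-47.58, 125.68], [4.15, 143.07], [-65.23, 245.23], [0.69, 171.88], [-170.13, 170.13]. Speed limits (degrees/s): [108.29, 108.29, 127.2, 180, 180, 180].

### API

Orientations are given as [roll, pitch, yaw] about the fixed x, y, z axes, in that order (R = Rz(yaw) Ry(pitch) Rx(roll)).
In Python, from workcell import * gives the robot as it stands. Calls block until the motion is done:
- move_to(position, orientation): joint-space move of the TCP to a pose.
- movel(position, attitude=None, speed=0.15, until_force=None): straight line of the TCP; attitude=None keeps the orientation; speed is the mean speed in m/s. With until_force (N) it stops when the force on the tool has changed by that much, and returns True; else False.
- move_j(angles): joint-space move.
- grip(opening, newtons=None): finger opening in m; newtons is the grip in N (None keeps the last); returns when the fingers have stopped.
- dwell(seconds).
- ik(position, orientation): joint angles nearest the present ones, or None.
- sense(): the state.
- read_camera(name): name is "scene" or "top" or "wrist"; returns a dict with "pixels" (420x560x3 uint8, red, green, blue), "range_z" (420x560 float32, m along the optical axis (not along the pixel's ray), 0 where there is no reading), "fovy" (degrees; the focal length in pixels is half the picture's height over the tangent of half this angle, whatever the lens; pixels are square), "cx", "cy" (the principal point, pixels), "k1" (the pictures are not rectified: a ray, as slopes to the right and down, at radius r is drawn at 1 + k1 r^2 times it, then the intrinsics apply), "R" (3x3) and "t" (3): a world point X has camera coordinates R X + t; the wrist camera has in their place "mount" (4x4, takes a point from camera to tool coordinates, whose origin is the TCP and whose axes are the flange's). Camera axes: x right, y down, z forward; pixel columns grow to the right and rows downward; lengths in m; the calibration is good to about 2 mm. A picture is of the moment at which its call begins: read the wrist's pose just before it.
A pose or a line that the arm cannot do raises MotionError and nothing moves.
- hand_in(): hands the job in, once; it reports no verdict.
The state is a dict: "clock": time; "joints": joint angles; "joint_vel": joint speeds; "effort": joint torques, N m; "tool_pos": TCP position; "orientation": TCP orientation; "wrist_force": force on the tool from outside, world axes, zero at the start; "ft_torque": the same for the moment, N m; "grip_width": finger opening in m.
Only numpy, scipy, OpenCV 4.12 (cv2) and the standard library are available. Lean on these libraries where they do the work, as an engineer would, in place of code of your own. Each camera call takes 0.05 s, during which the arm holds its last target.

## Working session

There is one attempt and no reset: what is moved stays moved. The work goes in short steps, each a Python script; the robot and the scene stay as the last script left them, time stands still between calls to the robot, and variables do not carry over. Pictures are saved under pics/ and viewed, and the job is handed in when it is done.

```bash
mkdir -p pics; ls
cat > h.py <<'E'
from workcell import *
import numpy as np, cv2
def save(name,fn,crop=None,scale=1):
    c=read_camera(name); p=c["pixels"][:,:,::-1]
    np.savez(''+fn+'.npz',**{k:v for k,v in c.items()})
    cv2.imwrite(f'pics/{fn}.png',p); return c
E
python3 - <<'E'
from h import *
for n in("scene","top"):
    c=save(n,n+"0"); print({k:v for k,v in c.items() if k not in("pixels","range_z")})
print(sense())
E
```

```text
pics
{'fovy': 48.13807131084224, 'cx': 269.5073007882768, 'cy': 205.427736944242, 'k1': -0.06483754508321933, 'R': array([[ 0.82818368,  0.56023477, -0.01577342],
       [ 0.44322553, -0.6719174 , -0.59336173],
       [-0.34302031,  0.48442131, -0.80478137]]), 't': array([-0.44417563, -0.16834682,  1.1799022 ])}
{'fovy': 50.962875544255546, 'cx': 276.98733573990484, 'cy': 210.44601470155362, 'k1': -0.1111251110712495, 'R': array([[-0.02671779, -0.9996377 ,  0.00325914],
       [-0.99314111,  0.02617263, -0.11395493],
       [ 0.11382835, -0.00628141, -0.99348057]]), 't': array([-0.02038458,  0.58650093,  1.13202237])}
{'clock': 0.1, 'joints': array([ 7.16324668e+01,  6.67011846e+00,  8.26290247e+01, -5.18729015e-04,
        9.07573288e+01, -2.16662352e+00]), 'joint_vel': array([-0.13522185, -0.16625183, -0.20760528,  0.00769053, -0.13114691,
       -0.05672091]), 'effort': array([ 1.32314453e-03, -7.22889805e+01, -6.23869801e+01,  7.81257916e-02,
        2.27004988e-02, -8.42589725e-05]), 'tool_pos': array([0.18828639, 0.64799664, 0.18632519]), 'orientation': array([-1.79943549e+02, -1.61664209e-03,  1.63799083e+02]), 'wrist_force': array([ 0.01781027, -0.28172598, -0.5190648 ]), 'ft_torque': array([-0.04933966, -0.02181648,  0.01581421]), 'grip_width': 0.09326526943772144}
```

View pics/scene0.png

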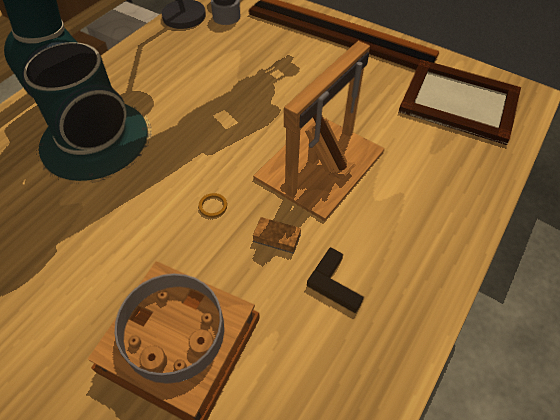

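View pics/top0.png

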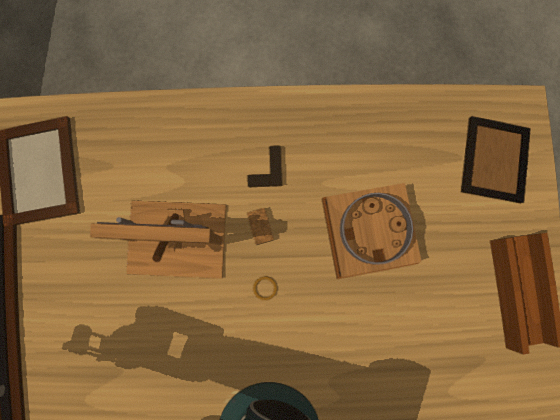

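```bash
cat >> h.py <<'E'
def load(fn): return dict(np.load(''+fn+'.npz'))
def rays(c,uv):
    f=210/np.tan(np.radians(float(c['fovy'])/2)); K=np.array([[f,0,c['cx']],[0,f,c['cy']],[0,0,1.]])
    return cv2.undistortPoints(np.array(uv,float).reshape(-1,1,2),K,np.array([float(c['k1']),0,0,0,0])).reshape(-1,2)
def onplane(c,uv,z):  # intersect with world z
    n=rays(c,uv); d=np.c_[n,np.ones(len(n))]@c['R']; o=-c['R'].T@c['t']
    s=(z-o[2])/d[:,2]; return o+d*s[:,None]
def pts(c,uv):
    n=rays(c,uv); uv=np.array(uv).round().astype(int); Z=c['range_z'][uv[:,1],uv[:,0]]
    return (np.c_[n*Z[:,None],Z]-c['t'])@c['R']
def proj(c,X):
    f=210/np.tan(np.radians(float(c['fovy'])/2)); K=np.array([[f,0,c['cx']],[0,f,c['cy']],[0,0,1.]])
    return cv2.projectPoints(np.array(X,float).reshape(-1,1,3),cv2.Rodrigues(c['R'])[0],c['t'],K,np.array([float(c['k1']),0,0,0,0]))[0].reshape(-1,2)
def cloud(c):
    v,u=np.mgrid[:420,:560]; uv=np.c_[u.ravel(),v.ravel()]
    P=pts(c,uv); P[c['range_z'].ravel()==0]=np.nan; return P.reshape(420,560,3)
def crop(c,x0,y0,x1,y1,s,fn):
    p=c['pixels'][y0:y1,x0:x1,::-1]; cv2.imwrite(f'pics/{fn}.png',cv2.resize(p,None,fx=s,fy=s,interpolation=cv2.INTER_CUBIC))
E
python3 - <<'E'
from h import *
t=load('top0'); s=load('scene0')
crop(t,320,175,430,285,5,'t_s'); crop(t,80,190,240,290,5,'t_r'); crop(s,85,255,265,420,4,'s_s'); crop(s,240,30,400,230,3,'s_r')
E
```

```text
(no output)
```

View pics/t_s.png

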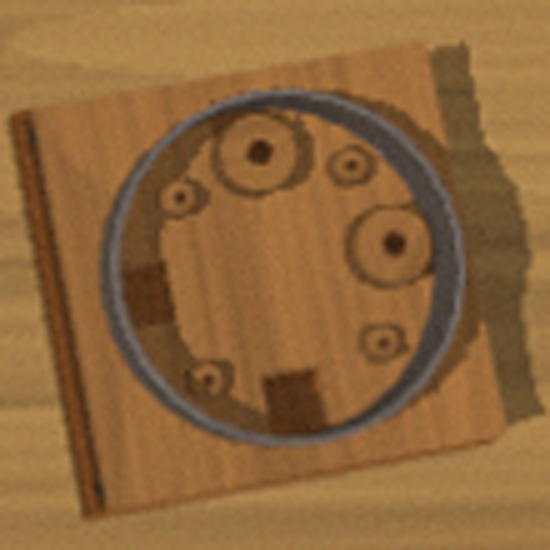

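View pics/t_r.png

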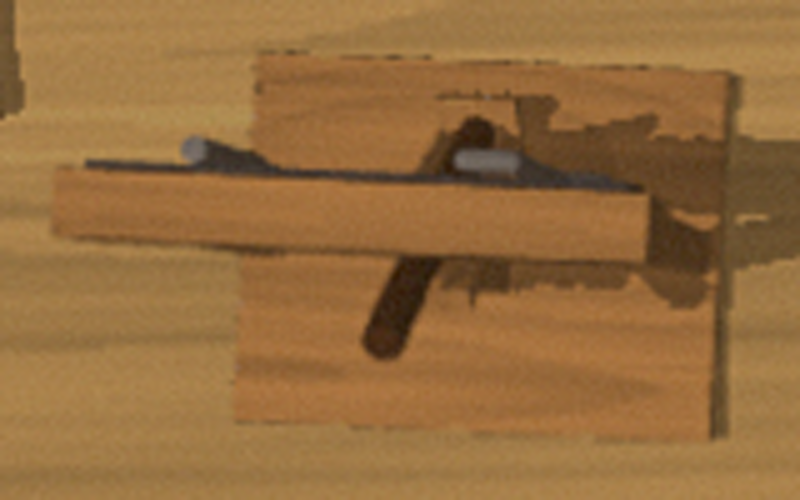

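View pics/s_s.png

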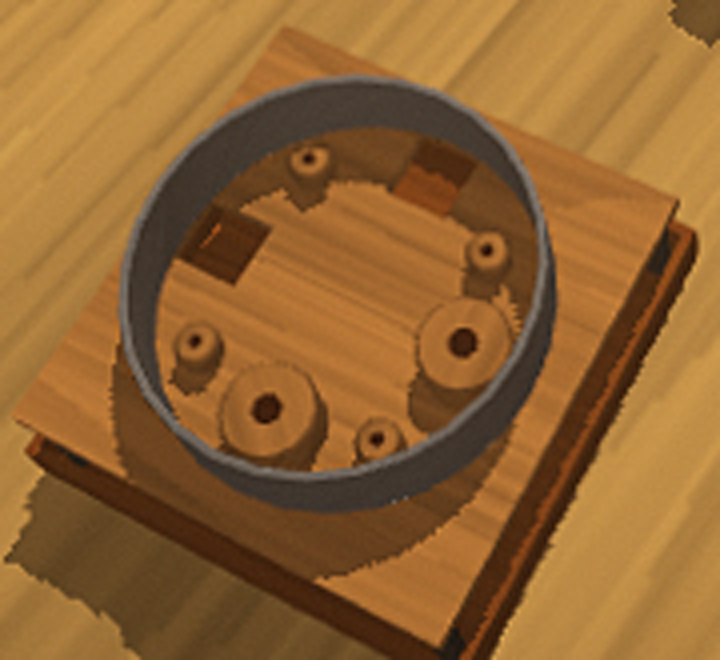

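View pics/s_r.png

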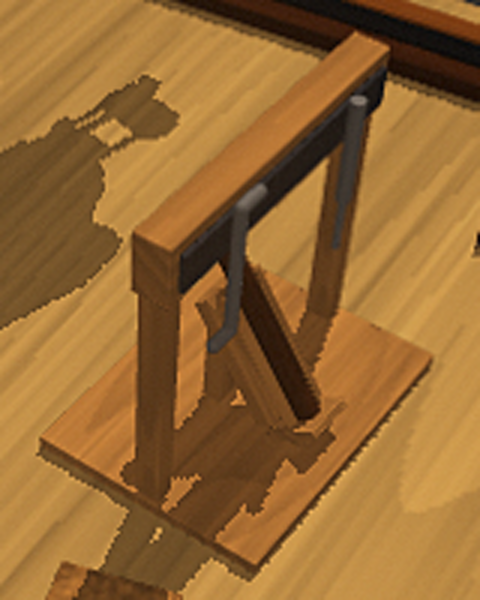

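Run:
```python
from h import *
np.set_printoptions(precision=4,suppress=True)
t=load('top0'); s=load('scene0')
T=lambda a,x0,y0,k:np.array(a)/k+[x0,y0]
base=T([(258,52),(735,72),(715,438),(235,422)],80,190,5)
print('depth z inside base',pts(t,T([(300,400),(600,400),(300,100)],80,190,5)))
B=onplane(t,base,0.012);print(B,B.mean(0),np.linalg.norm(B-np.roll(B,1,0),axis=1))
rail=T([(52,168),(650,192),(645,262),(52,238)],80,190,5)
R=onplane(t,rail,0.265);print('rail',R,R.mean(0),np.linalg.norm(R-np.roll(R,1,0),axis=1)); print(pts(t,T([(100,200),(600,225)],80,190,5)))
dt=T([(383,340)],80,190,5); print('dtop',pts(t,dt),onplane(t,dt,0.194))
# scene rail corners
rs=T([(357,30),(390,45),(178,250),(133,235)],240,30,3); R2=onplane(s,rs,0.265);print('rail s',R2,R2.mean(0))
bs=T([(433,357),(252,568),(40,445)],240,30,3);print('base s',onplane(s,bs,0.012))
# sieve
pl=T([(12,112),(420,42),(507,435),(85,517)],320,175,5)
print('plate',onplane(t,pl,.068))
# rim from depth
for c in(t,s):
    P=cloud(c); m=(abs(P[...,2]-.113)<.004)&(P[...,0]>.3)&(P[...,1]<0)&(P[...,1]>-.6)
    Q=P[m]; A=np.c_[2*Q[:,:2],np.ones(len(Q))]; x=np.linalg.lstsq(A,(Q[:,:2]**2).sum(1),rcond=None)[0]
    print('rim',len(Q),x[:2],np.sqrt(x[2]+x[0]**2+x[1]**2))
h=T([(148,293),(295,402)],320,175,5);print('holes t',onplane(t,h,.068))
h=T([(228,243),(433,178)],85,255,4);print('holes s',onplane(s,h,.068))
b=T([(180,198),(351,165),(383,343),(208,378)],320,175,5);print('small t',onplane(t,b,.084))
b=T([(195,343),(377,440),(487,252),(309,160)],85,255,4);print('small s',onplane(s,b,.084))
b=T([(261,152),(395,244)],320,175,5);print('large t',onplane(t,b,.094))
b=T([(267,408),(463,342)],85,255,4);print('large s',onplane(s,b,.094))
```

```text
depth z inside base [[0.437  0.3358 0.0126]
 [0.4338 0.1736 0.0106]
 [0.5998 0.3378 0.0081]]
[[0.6263 0.3604 0.012 ]
 [0.6082 0.0985 0.012 ]
 [0.4124 0.1122 0.012 ]
 [0.4258 0.3717 0.012 ]] [0.5182 0.2357 0.012 ] [0.2008 0.2625 0.1963 0.2599]
rail [[0.5413 0.3675 0.265 ]
 [0.5248 0.1079 0.265 ]
 [0.4953 0.1104 0.265 ]
 [0.5112 0.367  0.265 ]] [0.5182 0.2382 0.265 ] [0.0301 0.2601 0.0296 0.2571]
[[0.5273 0.3472 0.2616]
 [0.5113 0.129  0.2666]]
dtop [[0.466  0.2422 0.1906]] [[0.4659 0.2413 0.194 ]]
rail s [[0.5168 0.3687 0.265 ]
 [0.5438 0.3655 0.265 ]
 [0.5309 0.1107 0.265 ]
 [0.5013 0.107  0.265 ]] [0.5232 0.238  0.265 ]
base s [[0.6295 0.3564 0.012 ]
 [0.6115 0.0979 0.012 ]
 [0.4189 0.1077 0.012 ]]
plate [[ 0.6126 -0.1537  0.068 ]
 [ 0.6442 -0.3694  0.068 ]
 [ 0.4387 -0.4032  0.068 ]
 [ 0.4045 -0.1832  0.068 ]]
rim 358 [ 0.5269 -0.2817] 0.08683544028536697
rim 969 [ 0.5296 -0.2855] 0.08626680326299088
holes t [[ 0.5172 -0.22    0.068 ]
 [ 0.4593 -0.2934  0.068 ]]
holes s [[ 0.4646 -0.2941  0.068 ]
 [ 0.5203 -0.2188  0.068 ]]
small t [[ 0.5641 -0.2358  0.084 ]
 [ 0.5786 -0.3247  0.084 ]
 [ 0.4875 -0.3362  0.084 ]
 [ 0.4726 -0.2459  0.084 ]]
small s [[ 0.4917 -0.3381  0.084 ]
 [ 0.5818 -0.3261  0.084 ]
 [ 0.5684 -0.2372  0.084 ]
 [ 0.4756 -0.2475  0.084 ]]
large t [[ 0.5853 -0.2763  0.094 ]
 [ 0.5368 -0.3424  0.094 ]]
large s [[ 0.5398 -0.3429  0.094 ]
 [ 0.5884 -0.2763  0.094 ]]
```

```bash
cat >> h.py <<'E'
from scipy.spatial.transform import Rotation as Ro
YAW=-3.6
def tool_att(tilt,yaw,flip=0):
    R=Ro.from_euler('z',yaw,degrees=True)*Ro.from_euler('y',-tilt,degrees=True)*Ro.from_euler('x',180,degrees=True)*Ro.from_euler('z',180*flip,degrees=True)
    return R.as_euler('xyz',degrees=True)
AX=Ro.from_euler('z',YAW,degrees=True).apply([-np.sin(np.radians(35)),0,np.cos(np.radians(35))]) # up along dowel
TOP=np.array([0.467,0.2415,0.194])
E
python3 - <<'E'
from h import *
np.set_printoptions(precision=3,suppress=True)
for f in(0,1):
    a=tool_att(35,YAW,f); print(a)
    for d in(-.052,.1,.13): print(d,ik(TOP+d*AX,a))
    for p in((.53,-.28,.3),(.6,-.35,.23),(.47,-.23,.23)):
        for y in (-3.6,-40,-60): print(p,y,ik(p,tool_att(0,y,f)))
E
```

```text
[180.  -35.   -3.6]
-0.052 [ 35.783 -28.548 121.791 -24.659  60.728 136.571]
0.1 [ 45.306 -38.617 116.302 -26.142  78.836 138.633]
0.13 [ 47.587 -39.703 114.617 -26.807  82.304 139.391]
(0.53, -0.28, 0.3) -3.6 [-30.286  -3.195  82.285  -0.    100.91   63.314]
(0.53, -0.28, 0.3) -40 [-30.286  -3.195  82.285  -0.    100.91   99.714]
(0.53, -0.28, 0.3) -60 [-30.286  -3.195  82.285  -0.    100.91  119.714]
(0.6, -0.35, 0.23) -3.6 [-32.36    8.653  76.437  -0.     94.91   61.24 ]
(0.6, -0.35, 0.23) -40 [-32.36    8.653  76.437  -0.     94.91   97.64 ]
(0.6, -0.35, 0.23) -60 [-32.36    8.653  76.437  -0.     94.91  117.64 ]
(0.47, -0.23, 0.23) -3.6 [-28.869 -12.897  97.404  -0.     95.493  64.731]
(0.47, -0.23, 0.23) -40 [-28.869 -12.897  97.404  -0.     95.493 101.131]
(0.47, -0.23, 0.23) -60 [-28.869 -12.897  97.404  -0.     95.493 121.131]
[-180.    35.   176.4]
-0.052 [ 35.783 -28.548 121.791 -24.659  60.728 -43.429]
0.1 [ 45.306 -38.617 116.302 -26.142  78.836 -41.367]
0.13 [ 47.587 -39.703 114.617 -26.807  82.304 -40.609]
(0.53, -0.28, 0.3) -3.6 [ -30.286   -3.195   82.285   -0.     100.91  -116.686]
(0.53, -0.28, 0.3) -40 [-30.286  -3.195  82.285  -0.    100.91  -80.286]
(0.53, -0.28, 0.3) -60 [-30.286  -3.195  82.285  -0.    100.91  -60.286]
(0.6, -0.35, 0.23) -3.6 [ -32.36     8.653   76.437   -0.      94.91  -118.76 ]
(0.6, -0.35, 0.23) -40 [-32.36    8.653  76.437  -0.     94.91  -82.36 ]
(0.6, -0.35, 0.23) -60 [-32.36    8.653  76.437  -0.     94.91  -62.36 ]
(0.47, -0.23, 0.23) -3.6 [ -28.869  -12.897   97.404   -0.      95.493 -115.269]
(0.47, -0.23, 0.23) -40 [-28.869 -12.897  97.404  -0.     95.493 -78.869]
(0.47, -0.23, 0.23) -60 [-28.869 -12.897  97.404  -0.     95.493 -58.869]
```

Run:
```python
from h import *
np.set_printoptions(precision=4,suppress=True)
movel([0.188,0.60,0.36],speed=.3)
move_to(TOP+.1*AX,tool_att(35,YAW,1))
dwell(.2)
s=sense(); print(s['clock'],s['tool_pos'],s['orientation'],s['joints'])
c=save("wrist","w1"); print(c['mount'],c['fovy'],c['cx'],c['cy'],c['k1'])
np.savez('w1_pose.npz',p=s['tool_pos'],o=s['orientation'])
```

```text
2.575 [0.4098 0.2456 0.276 ] [-179.9976   34.9812  176.4317] [ 45.3459 -38.5525 116.2495 -26.1338  78.8428 -41.3567]
[[-0.     -0.9675 -0.2528  0.0704]
 [ 1.     -0.0001  0.0002 -0.0003]
 [-0.0002 -0.2528  0.9675 -0.196 ]
 [ 0.      0.      0.      1.    ]] 69.06752445937279 273.0246806503425 211.49406455718176 -0.011661247193156244
```

View pics/w1.png

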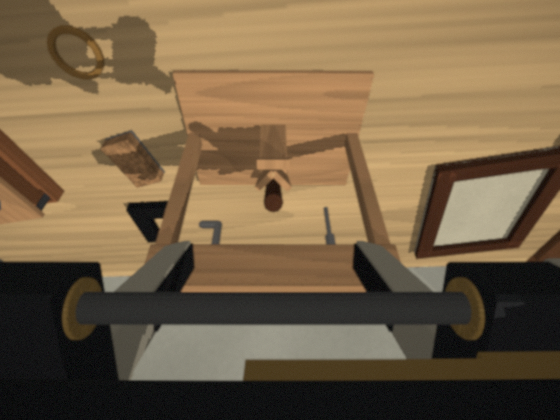

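```bash
cat >> h.py <<'E'
def wcam(c,p,o):
    M=np.array(c['mount']); Rt=Ro.from_euler('xyz',o,degrees=True).as_matrix()
    Rcw=Rt@M[:3,:3]; tcw=Rt@M[:3,3]+p
    c['R']=Rcw.T; c['t']=-Rcw.T@tcw; return c
E
python3 - <<'E'
from h import *
np.set_printoptions(precision=4,suppress=True)
c=load('w1'); q=np.load('w1_pose.npz'); wcam(c,q['p'],q['o'])
print('pred top',proj(c,[TOP,TOP-.2*AX, TOP+.01*np.array([0.06,.998,0])]))
crop(c,210,140,340,260,6,'w1c')
P=cloud(c); np.save('w1P.npy',P)
for v in range(180,216,4): print(v,P[v,273],P[v,266],P[v,280])
E
```

```text
pred top [[272.7226 204.696 ]
 [272.7765 176.3936]
 [282.7493 204.6804]]
180 [0.5075 0.2393 0.1161] [0.5025 0.2309 0.1208] [0.504  0.2482 0.1204]
184 [0.4891 0.2404 0.1421] [0.5065 0.2306 0.1238] [0.508  0.248  0.1234]
188 [0.4754 0.2413 0.1623] [0.4932 0.2319 0.1441] [0.4907 0.2484 0.1476]
192 [0.4612 0.2421 0.182 ] [0.476  0.2337 0.1673] [0.4746 0.2488 0.1695]
196 [0.4598 0.2422 0.1889] [0.4636 0.2349 0.1849] [0.4618 0.2491 0.1874]
200 [0.464  0.242  0.1904] [0.4623 0.2351 0.1916] [0.4646 0.2489 0.1903]
204 [0.4681 0.2417 0.1921] [0.4671 0.2347 0.1926] [0.4674 0.2488 0.1931]
208 [0.4706 0.2416 0.1953] [0.4708 0.2345 0.1947] [0.471  0.2486 0.1953]
212 [ 0.7091  0.2267 -0.002 ] [ 0.7086  0.2126 -0.0024] [ 0.71    0.2408 -0.0021]
```

View pics/w1c.png

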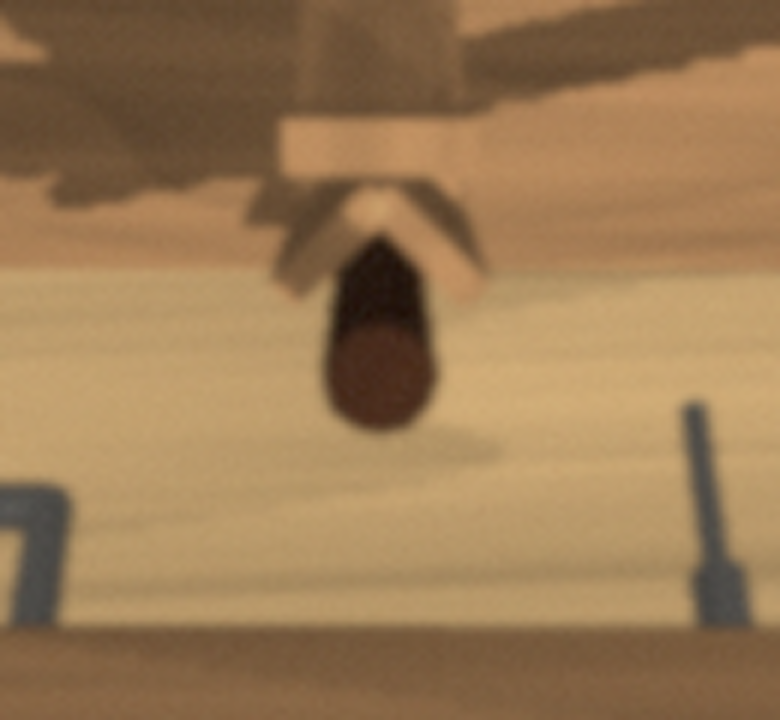

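```bash
cat >> h.py <<'E'
TOP=TOP-0.0013*Ro.from_euler('z',YAW,degrees=True).apply([np.cos(np.radians(35)),0,np.sin(np.radians(35))])
TOP[1]+=0.0003
ATT=tool_att(35,YAW,1)
E
python3 - <<'E'
from h import *
np.set_printoptions(precision=4,suppress=True)
grip(.06)
r=movel(TOP-.052*AX,ATT,speed=.12,until_force=6); print('contact',r)
dwell(.2); s0=sense(); print(s0['clock'],s0['tool_pos'],s0['wrist_force'],s0['grip_width'])
if not r:
    grip(0.01,25); dwell(.2)
    s=sense(); print(s['clock'],s['tool_pos'],s['orientation'],s['wrist_force'],s['grip_width'])
    np.savez('grasp.npz',p=s['tool_pos'],o=s['orientation'],j=s['joints'])
save("scene","s1");save("wrist","w2");save("top","t1")
c=load('s1'); crop(c,240,30,400,230,3,'s1c')
E
```

```text
contact False
4.975 [0.4957 0.2402 0.1512] [-0.2384 -0.0554 -0.5466] 0.05999983266576559
5.9 [0.4957 0.24   0.1507] [179.9981  34.9995 176.3981] [ 0.6963  0.5755 -0.4708] 0.019087522795849278
```

View pics/s1c.png

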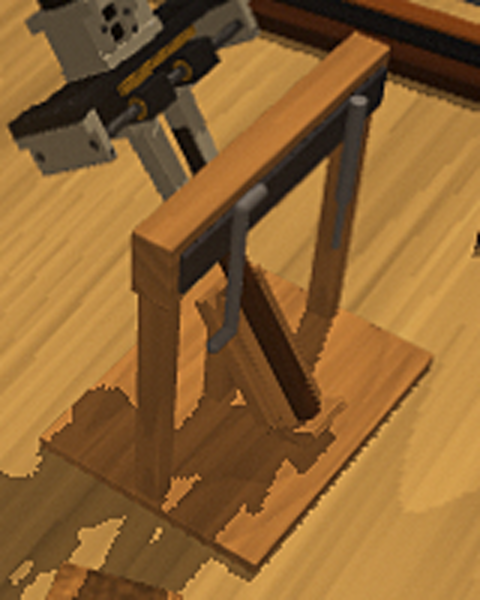

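View pics/w2.png

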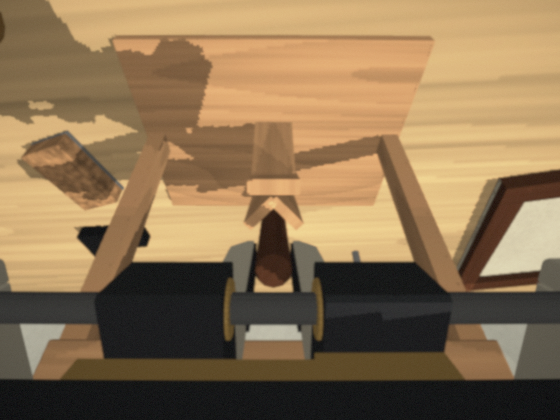

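```bash
cat >> h.py <<'E'
C=np.array([.5285,-.284]); TY=8.7; VATT=tool_att(0,-40,1); ZT=0.068+0.005+0.148
def tub(r,th,z=ZT):
    a=np.radians(th+TY); return np.array([C[0]+r*1e-3*np.cos(a),C[1]+r*1e-3*np.sin(a),z])
def go(r,th,z=ZT,speed=.08): movel(tub(r,th,z),VATT,speed=speed)
def arc(r,a,b,speed=.07,step=16):
    n=max(1,int(np.ceil(abs(b-a)/step)))
    for t in np.linspace(a,b,n+1)[1:]: go(r,t,speed=speed)
def st():
    s=sense(); print(round(s['clock'],2),s['tool_pos'],s['wrist_force'],round(s['grip_width'],4)); return s
E
python3 - <<'E'
from h import *
np.set_printoptions(precision=4,suppress=True)
g=np.load('grasp.npz')['p']
movel(g+.03*AX,ATT,speed=.08); st()
movel(g+.19*AX,ATT,speed=.15); st()
move_to([.40,.12,.37],VATT)
st()
save("scene","s2"); save("wrist","w3")
E
```

```text
6.58 [0.4784 0.2412 0.1754] [-0.1394 -0.073  -1.0457] 0.0198
7.79 [0.3871 0.2467 0.3053] [ 0.0003  0.7795 -0.1108] 0.0196
8.76 [0.4    0.1201 0.3693] [-0.4962 -0.121   0.2104] 0.0195
```

View pics/s2.png

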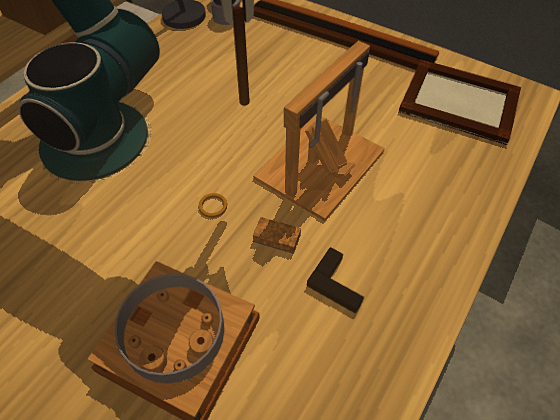

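View pics/w3.png

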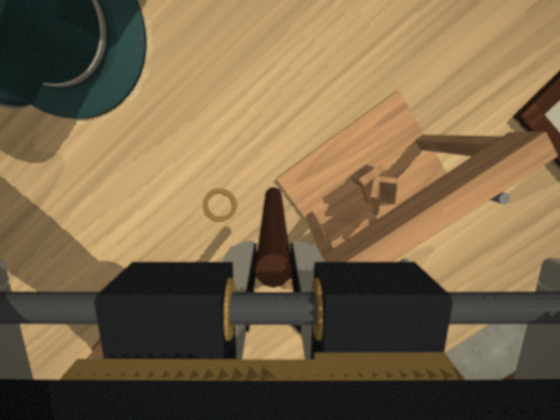

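Run:
```python
from h import *
np.set_printoptions(precision=4,suppress=True)
c=load('s2'); print(proj(c,[[.40,.12,.221],[.4,.12,.33]])); crop(c,215,0,275,115,6,'s2c')
move_to(tub(0,0,.33),VATT); st()
save("wrist","w4"); s=sense(); np.savez('w4_pose.npz',p=s['tool_pos'],o=s['orientation'])
```

```text
[[244.5492 102.4577]
 [241.0658  55.8975]]
10.43 [ 0.5288 -0.2829  0.3306] [ 0.5846  0.2691 -0.3993] 0.0194
```

View pics/s2c.png

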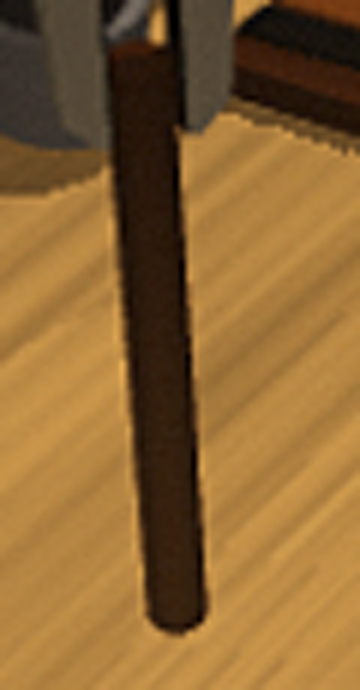

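View pics/w4.png

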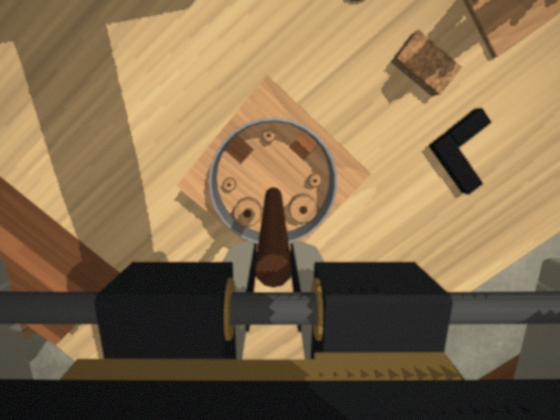

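Run:
```python
from h import *
np.set_printoptions(precision=4,suppress=True)
c=load('w4'); q=np.load('w4_pose.npz'); wcam(c,q['p'],q['o'])
P=cloud(c); m=(abs(P[...,2]-.113)<.004)&(np.hypot(P[...,0]-.5285,P[...,1]+.284)<.12)
Q=P[m]; A=np.c_[2*Q[:,:2],np.ones(len(Q))]; x=np.linalg.lstsq(A,(Q[:,:2]**2).sum(1),rcond=None)[0]
print(len(Q),x[:2],np.sqrt(x[2]+x[0]**2+x[1]**2))
uv=np.array([[240.5,149],[301,150]]); print(onplane(c,uv,.068))
print('small',onplane(c,[(268.5,135),(315,180),(229,184)],.084),'large',onplane(c,[(304,210),(247,213)],.094))
p2=c['pixels'][:,:,::-1].copy()
crop(c,190,100,360,260,4,'w4c')
```

```text
1085 [ 0.5295 -0.2837] 0.08614425666701767
[[ 0.464  -0.2909  0.068 ]
 [ 0.5224 -0.2234  0.068 ]]
small [[ 0.4752 -0.246   0.084 ]
 [ 0.5675 -0.2351  0.084 ]
 [ 0.4914 -0.3353  0.084 ]] large [[ 0.59   -0.2747  0.094 ]
 [ 0.5399 -0.3416  0.094 ]]
```

View pics/w4c.png

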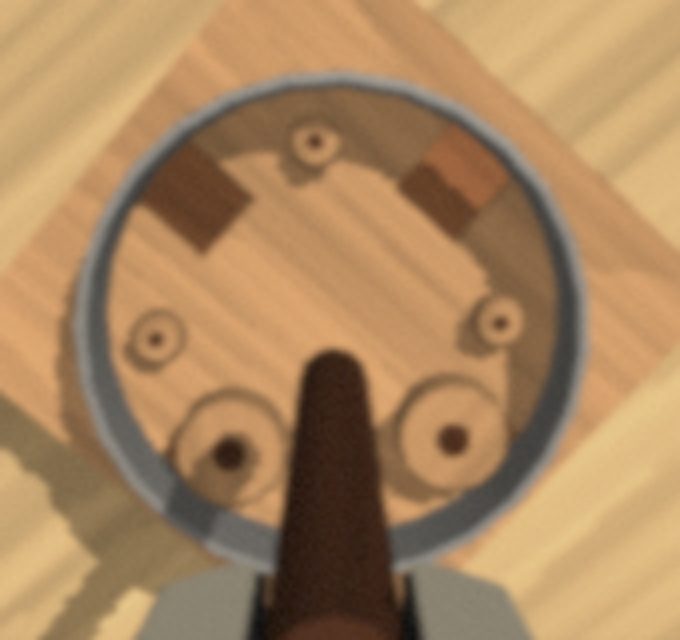

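```bash
cat >> h.py <<'E'
C=np.array([.5293,-.2838]); ZT=ZT-.001
E
python3 - <<'E'
from h import *
np.set_printoptions(precision=4,suppress=True)
r=movel(tub(0,0),VATT,speed=.15,until_force=5); print(r)
st()
go(40,28); go(58,28,speed=.05); st(); arc(62,28,79); st(); dwell(.15); arc(62,79,84,.04); st()
go(10,100,speed=.12)
s=sense(); save("wrist","w5"); np.savez('w5_pose.npz',p=s['tool_pos'],o=s['orientation'])
crop(load('w5'),160,60,390,260,3,'w5c'); save("scene","s3"); crop(load('s3'),85,255,265,420,4,'s3c')
E
```

```text
False
11.35 [ 0.5296 -0.2839  0.2222] [-0.6732  0.6473 -0.6101] 0.0194
12.51 [ 0.5759 -0.249   0.2209] [-0.4145 -0.3854 -1.5639] 0.0195
13.91 [ 0.5315 -0.222   0.2212] [ 0.4816 -0.9989 -0.8512] 0.0195
14.34 [ 0.5262 -0.2219  0.2211] [ 0.3185 -1.5196 -0.842 ] 0.0193
```

View pics/w5c.png

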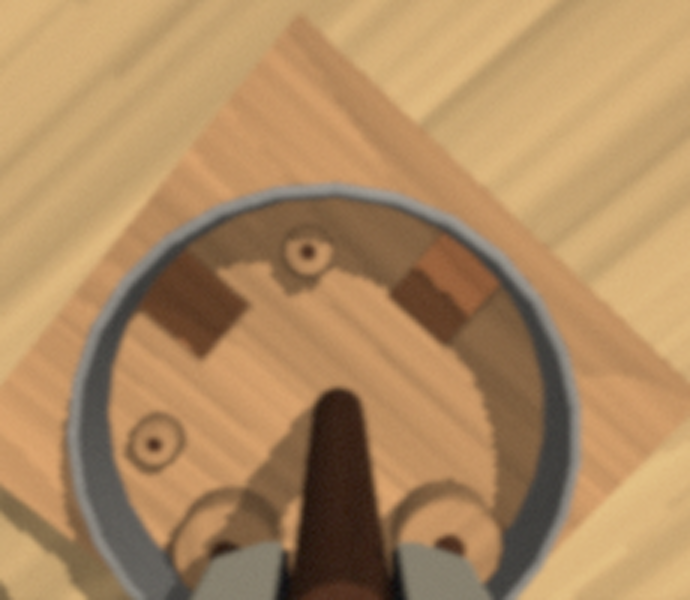

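View pics/s3c.png

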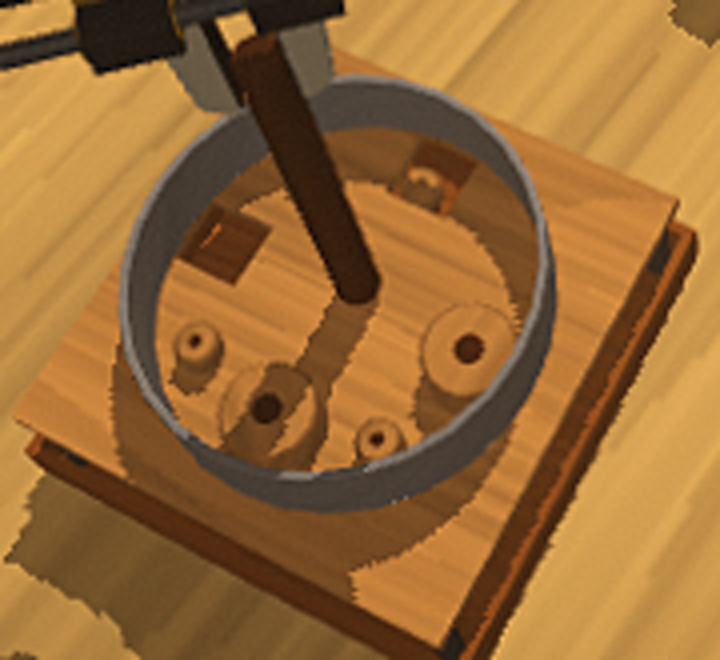

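Bead 1 has dropped (seen through the +y hole). The dowel hangs in the tub and the rest is undisturbed. Next: b4 to +y, b3 to -x.

Run:
```python
from h import *
np.set_printoptions(precision=4,suppress=True)
go(40,151); go(58,151,speed=.05); st(); arc(62,151,101); dwell(.15); arc(62,101,96,.04); st()
go(10,180,speed=.12)
go(40,241); go(58,241,speed=.05); st(); arc(62,241,191); dwell(.15); arc(62,191,186,.04); st()
go(10,100,speed=.12)
s=sense(); save("wrist","w6"); np.savez('w6_pose.npz',p=s['tool_pos'],o=s['orientation'])
crop(load('w6'),160,60,390,260,3,'w6c'); save("scene","s4"); crop(load('s4'),85,255,265,420,4,'s4c')
```

```text
16.12 [ 0.4748 -0.2637  0.2212] [ 0.0846 -0.458  -0.5268] 0.0194
17.92 [ 0.5137 -0.2238  0.2209] [-0.1855 -0.0397 -1.5454] 0.0194
19.69 [ 0.5091 -0.3384  0.221 ] [ 0.3123 -0.4201 -0.4997] 0.0188
21.49 [ 0.4694 -0.2993  0.2211] [ 0.4673  0.1777 -1.6184] 0.0197
```

View pics/w6c.png

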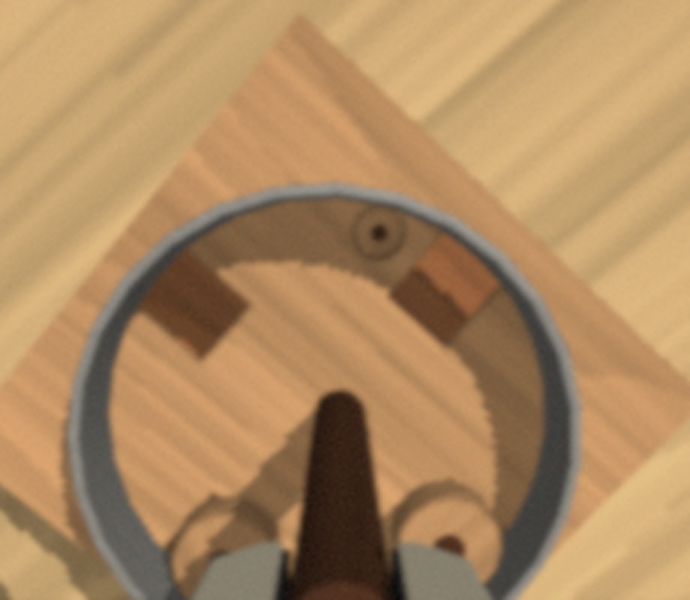

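View pics/s4c.png

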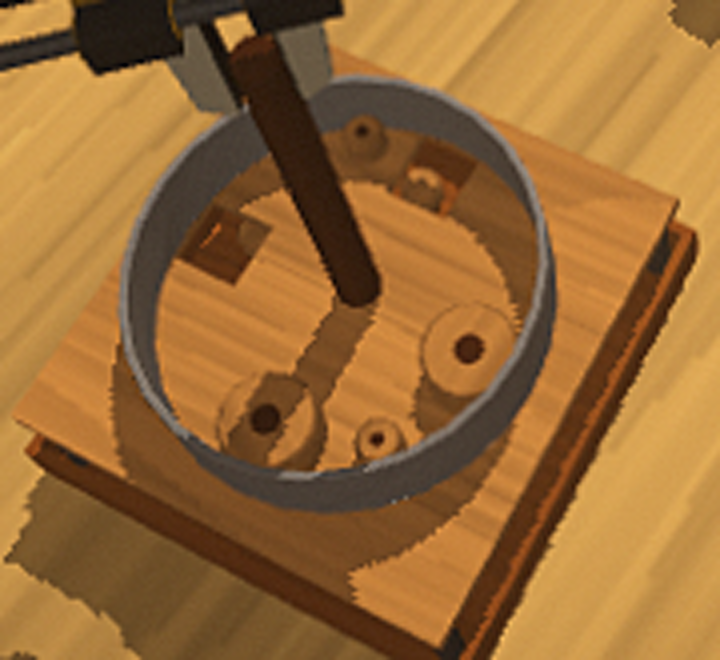

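Run:
```python
from h import *
np.set_printoptions(precision=4,suppress=True)
c=load('w6'); q=np.load('w6_pose.npz'); wcam(c,q['p'],q['o'])
X=onplane(c,[(160+379/3,60+233/3)],.084)[0]; d=X[:2]-C; print(X,np.hypot(*d),np.degrees(np.arctan2(d[1],d[0]))-TY)
s=load('s4'); X=onplane(s,[(85+362/4,255+131/4)],.084)[0]; d=X[:2]-C; print(X,np.hypot(*d),np.degrees(np.arctan2(d[1],d[0]))-TY)
# dowel tip in wrist image & hole corners
print(proj(c,[[*q['p'][:2],q['p'][2]-.148]]))
for nm,uv in (('y',[(447,233),(497,283),(450,345),(390,295)]),):
    H=onplane(c,np.array(uv)/3+[160,60],.068)[:,:2]-C; print(np.hypot(*H.T),np.degrees(np.arctan2(H[:,1],H[:,0]))-TY)
```

```text
[ 0.4866 -0.2228  0.084 ] 0.07449591849240257 116.30534886662
[ 0.4859 -0.2234  0.084 ] 0.07434032732414404 116.98008267881369
[[272.9669 194.1765]]
[0.0847 0.0838 0.0563 0.0547] [ 99.0976  80.9515  73.6229 104.8491]
```

Run:
```python
from h import *
ims=[]
for n in('w3','w4','w5','w6'):
    p=load(n)['pixels'][175:290,240:306,::-1]; ims.append(cv2.resize(p,None,fx=3,fy=5,interpolation=cv2.INTER_CUBIC))
cv2.imwrite('pics/cmp.png',np.hstack(ims))
s=load('s4'); s=s
print(proj(s,[tub(10,100,.072),tub(10,100,.18)])); crop(s,140,260,190,340,7,'s4d')
```

```text
[[175.21500354 324.62917098]
 [162.65381422 297.61415021]]
```

View pics/cmp.png

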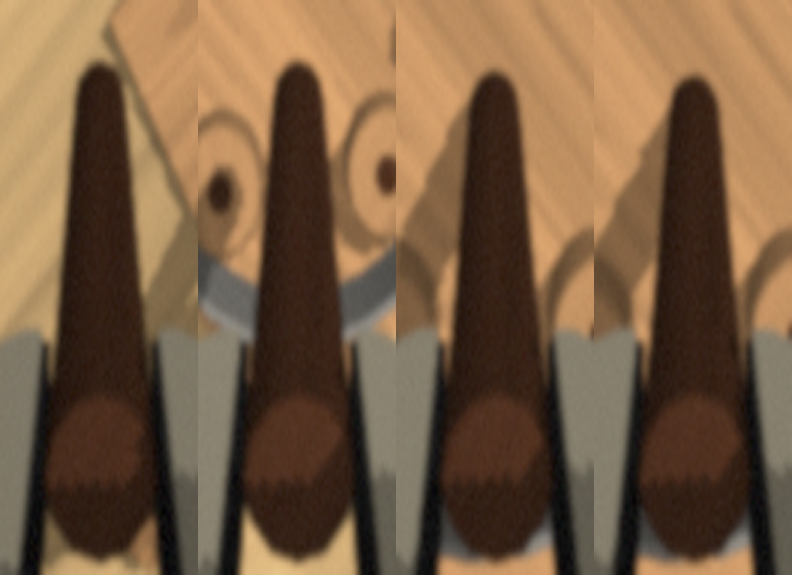

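View pics/s4d.png

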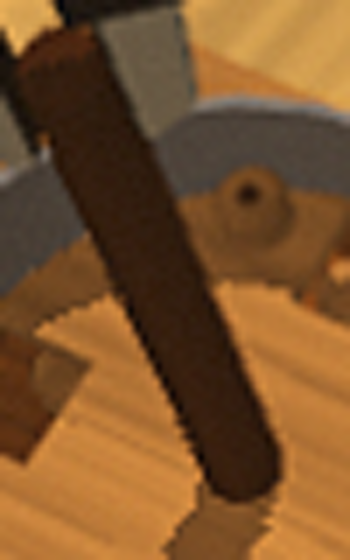

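```bash
cat >> h.py <<'E'
C=C+np.array([-.0023,.0019])
E
python3 - <<'E'
from h import *
np.set_printoptions(precision=4,suppress=True)
grip(0.01,45); st()
go(20,140); go(67,140); st(); arc(67,140,104,.06); st(); dwell(.15); arc(67,104,99,.04); st()
go(10,100,speed=.12)
s=sense(); save("wrist","w7"); np.savez('w7_pose.npz',p=s['tool_pos'],o=s['orientation'])
crop(load('w7'),160,60,390,260,3,'w7c'); save("scene","s5"); crop(load('s5'),85,255,265,420,4,'s5c')
E
```

```text
22.48 [ 0.5258 -0.2746  0.2212] [ 0.8241 -0.5781 -0.7347] 0.0191
23.57 [ 0.4699 -0.2472  0.2211] [ 0.1052  1.0091 -0.1455] 0.019
24.72 [ 0.5014 -0.2199  0.2208] [ 0.6803 -0.6874 -1.6556] 0.0191
25.17 [ 0.5068 -0.218   0.2209] [ 0.411   0.5027 -1.3619] 0.019
```

View pics/w7c.png

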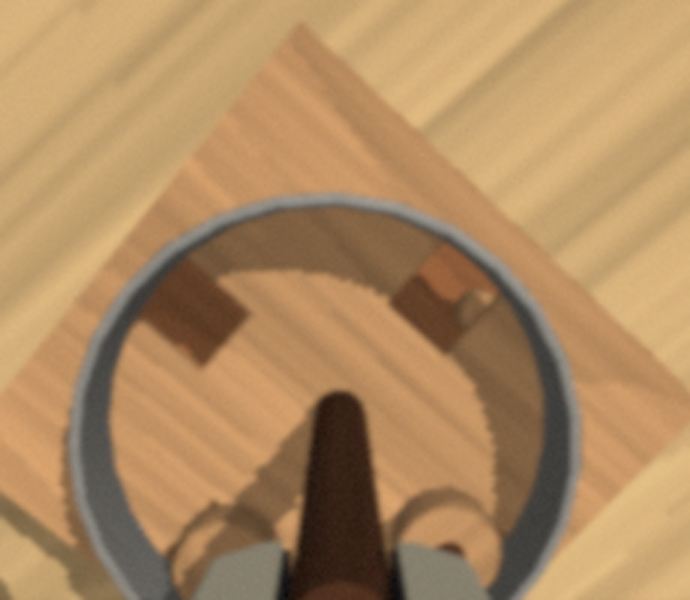

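View pics/s5c.png

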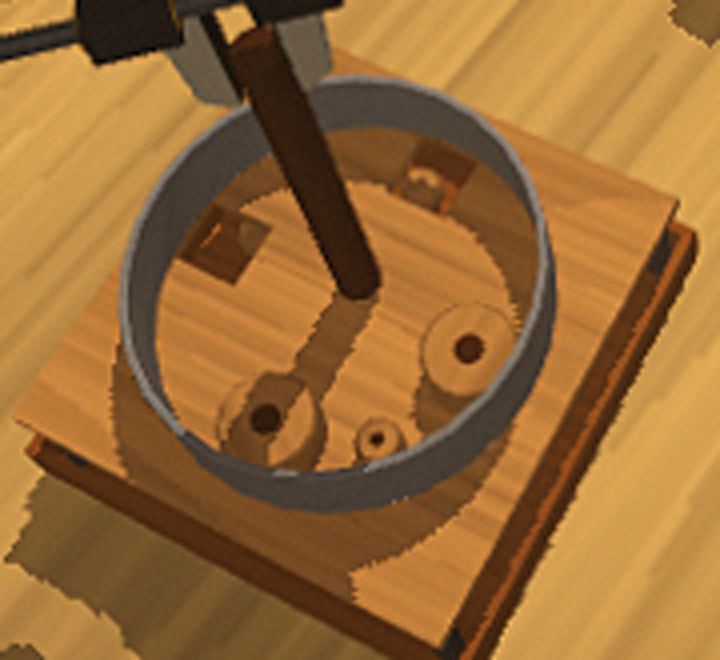

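Run:
```python
from h import *
np.set_printoptions(precision=4,suppress=True)
Cc=np.array([.5293,-.2838])+[.001,-.001]
s=load('s5')
for uv,z in(((469,348),.094),((265,418),.094),((377,439),.084)):
    d=onplane(s,[(85+uv[0]/4,255+uv[1]/4)],z)[0][:2]-Cc; print(1e3*np.hypot(*d),np.degrees(np.arctan2(d[1],d[0]))-TY)
go(20,-20,speed=.1); go(30,-24); arc(45,-27,-27,.05); arc(45,-27,18,.06); st()
go(10,60,speed=.12); go(10,180,speed=.12)
s=sense(); save("wrist","w8"); save("scene","s6"); crop(load('s6'),85,255,265,420,4,'s6c')
```

```text
62.237110093694994 -1.4375321881481309
62.670380623389946 -88.06877292816596
65.59454553695947 -47.36868039500102
28.06 [ 0.5671 -0.2619  0.2211] [-2.979  -3.5402 -0.3592] 0.0191
```

View pics/s6c.png

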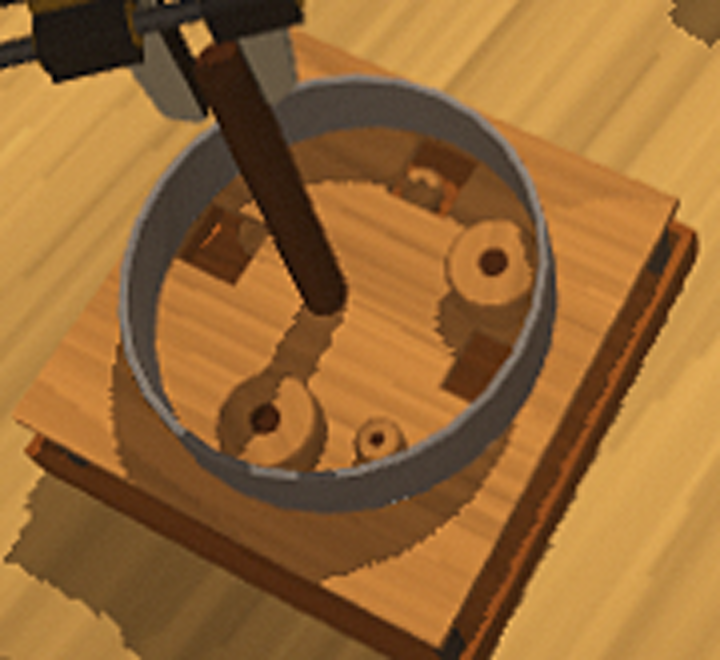

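The large bead is moved aside and the +x hole is open. Now the last small bead.

Run:
```python
from h import *
np.set_printoptions(precision=4,suppress=True)
go(15,-62,speed=.1); go(48,-62); go(65,-62,speed=.05); st(); arc(67,-62,-14,.06); dwell(.15); arc(67,-14,-9,.04); st()
go(10,180,speed=.12)
s=sense(); save("wrist","w9"); np.savez('w9_pose.npz',p=s['tool_pos'],o=s['orientation']); save("scene","s7"); crop(load('s7'),85,255,265,420,4,'s7c')
```

```text
30.34 [ 0.5659 -0.3342  0.2209] [-1.2893  0.1713 -1.4265] 0.0188
32.17 [ 0.594 -0.282  0.221] [ 0.3989  0.5626 -0.858 ] 0.0192
```

View pics/s7c.png

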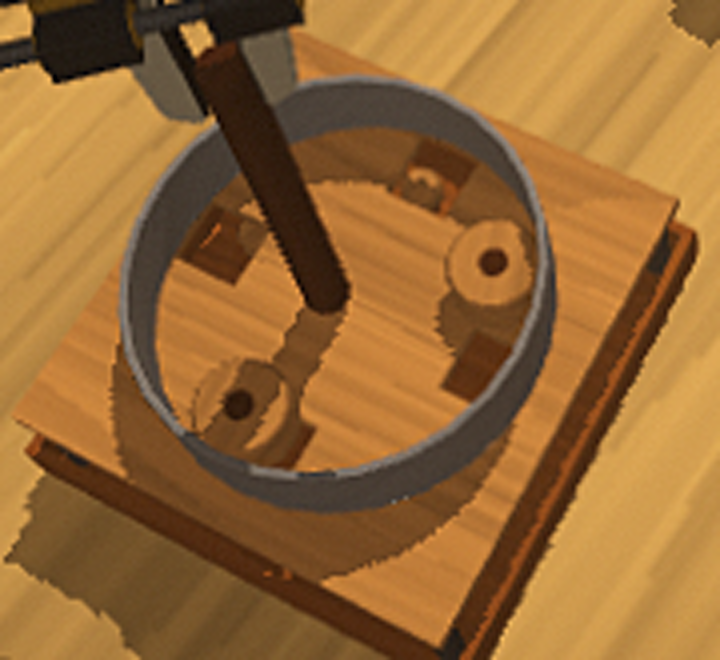

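View pics/w9.png

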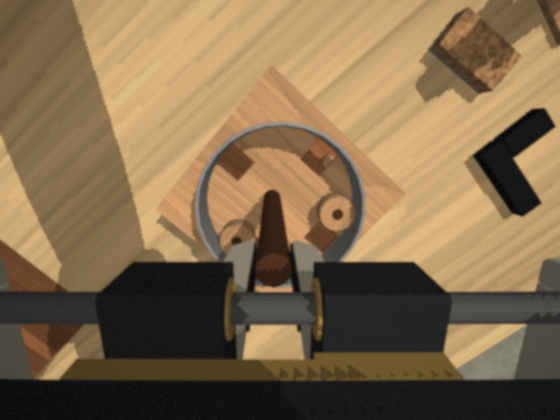

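Run:
```python
from h import *
np.set_printoptions(precision=4,suppress=True)
go(0,0,speed=.1); go(0,0,.36,speed=.2); st()
move_to([.46,-.05,.37],VATT); dwell(.2)
s=st(); save("wrist","w10"); np.savez('w10_pose.npz',p=s['tool_pos'],o=s['orientation']); save("scene","s8"); save("top","t8")
crop(load('s8'),85,255,265,420,4,'s8c'); crop(load('t8'),320,175,430,285,5,'t8c')
```

```text
34.15 [ 0.5268 -0.2819  0.3587] [-0.1943 -1.0261 -1.3266] 0.0191
35.31 [ 0.4604 -0.0509  0.3695] [ 0.0126 -0.1032 -1.4581] 0.0193
```

View pics/s8c.png

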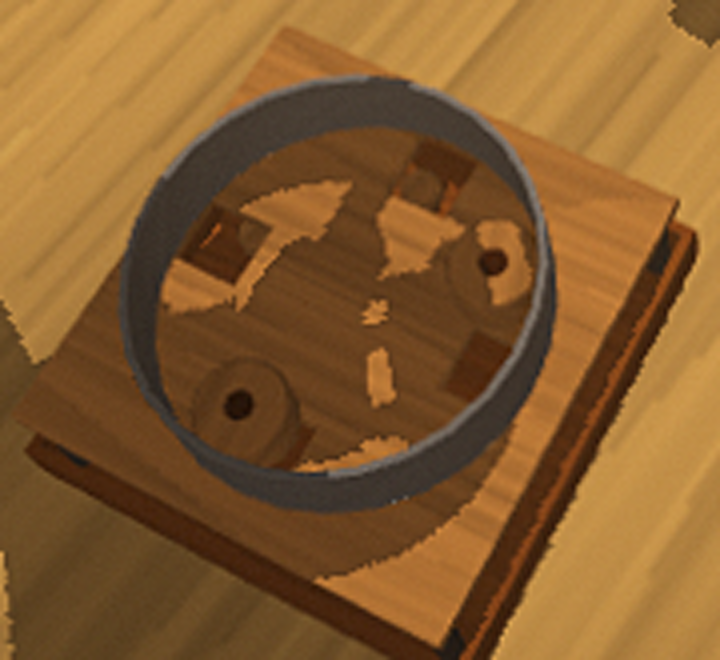

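View pics/t8c.png

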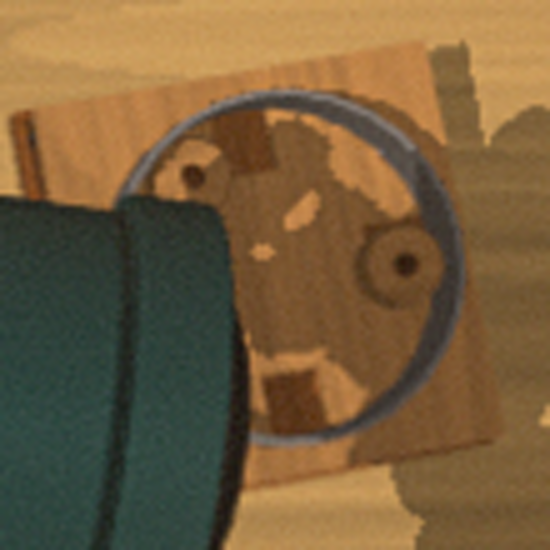

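View pics/w10.png

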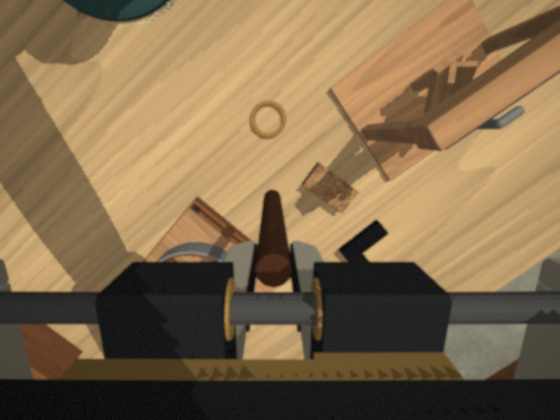

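Run:
```python
from h import *
ims=[]
for n in('w3','w7','w9','w10'):
    p=load(n)['pixels'][180:290,250:300,::-1]; ims.append(cv2.resize(p,None,fx=4,fy=5,interpolation=cv2.INTER_CUBIC))
cv2.imwrite('pics/cmp2.png',np.hstack(ims))
for n in('w3','w4','w9','w10'):
    c=load(n); z=c['range_z'][:,273]; print(n,[ (v,round(float(z[v]),3)) for v in range(184,212,2)])
    print([ (v,round(float(z[v]),3)) for v in range(255,290,4)])
```

```text
w3 [(184, 0.571), (186, 0.573), (188, 0.338), (190, 0.327), (192, 0.316), (194, 0.306), (196, 0.296), (198, 0.286), (200, 0.279), (202, 0.271), (204, 0.264), (206, 0.255), (208, 0.249), (210, 0.243)]
[(255, 0.157), (259, 0.156), (263, 0.158), (267, 0.157), (271, 0.157), (275, 0.159), (279, 0.16), (283, 0.16), (287, 0.162)]
w4 [(184, 0.465), (186, 0.465), (188, 0.339), (190, 0.326), (192, 0.315), (194, 0.305), (196, 0.297), (198, 0.288), (200, 0.278), (202, 0.27), (204, 0.263), (206, 0.255), (208, 0.249), (210, 0.244)]
[(255, 0.156), (259, 0.157), (263, 0.157), (267, 0.158), (271, 0.157), (275, 0.158), (279, 0.159), (283, 0.16), (287, 0.16)]
w9 [(184, 0.354), (186, 0.355), (188, 0.356), (190, 0.343), (192, 0.329), (194, 0.318), (196, 0.309), (198, 0.298), (200, 0.288), (202, 0.28), (204, 0.27), (206, 0.262), (208, 0.254), (210, 0.248)]
[(255, 0.157), (259, 0.156), (263, 0.158), (267, 0.158), (271, 0.158), (275, 0.16), (279, 0.16), (283, 0.16), (287, 0.161)]
w10 [(184, 0.573), (186, 0.576), (188, 0.574), (190, 0.343), (192, 0.331), (194, 0.317), (196, 0.307), (198, 0.297), (200, 0.288), (202, 0.279), (204, 0.269), (206, 0.262), (208, 0.256), (210, 0.248)]
[(255, 0.155), (259, 0.159), (263, 0.157), (267, 0.158), (271, 0.159), (275, 0.16), (279, 0.16), (283, 0.159), (287, 0.162)]
```

View pics/cmp2.png

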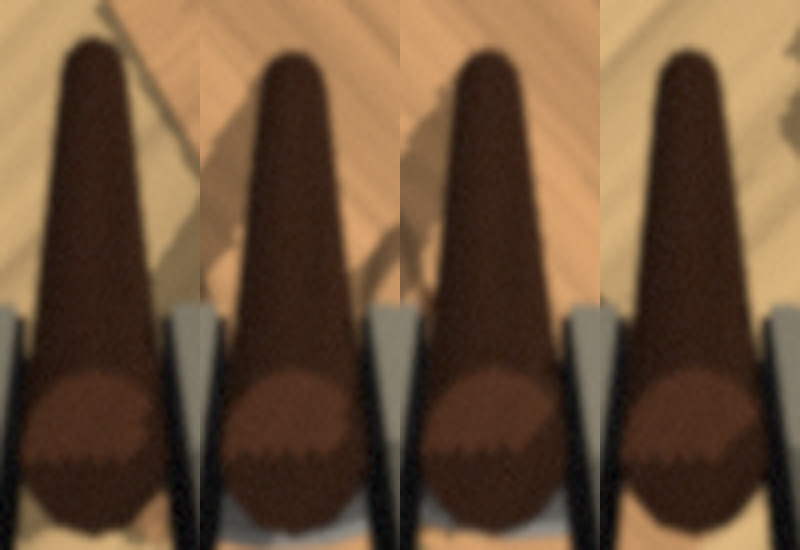

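Run:
```python
from h import *
for n in('w2','w3','w4','w5','w6','w7','w9','w10'):
    c=load(n); M=c['mount']; v0=222 if n=='w2' else 190
    pts_=[]
    for u in (271,272,273,274):
        vv=np.arange(v0,246); uv=np.c_[np.full(len(vv),u),vv]; nr=rays(c,uv); Z=c['range_z'][vv,u]
        pts_.append((np.c_[nr*Z[:,None],Z])@M[:3,:3].T+M[:3,3])
    Q=np.vstack(pts_); Q=Q[(Q[:,2]>0.0)&(Q[:,2]<.16)]
    k=np.polyfit(Q[:,2],Q[:,0],1); r=Q[:,0]-np.polyval(k,Q[:,2]); k=np.polyfit(Q[abs(r)<.003,2],Q[abs(r)<.003,0],1)
    # lateral edges: mid column per row -> tilt in y
    print(n,len(Q),'tilt deg %.2f'%np.degrees(np.arctan(k[0])),'x at z=0 %.4f, z=.148 %.4f'%(k[1],np.polyval(k,.148)),'zmax %.4f'%Q[:,2].max())
```

```text
w2 12 tilt deg -1.81 x at z=0 0.0102, z=.148 0.0055 zmax 0.0070
w3 139 tilt deg -0.08 x at z=0 0.0089, z=.148 0.0087 zmax 0.1300
w4 140 tilt deg -0.07 x at z=0 0.0089, z=.148 0.0087 zmax 0.1301
w5 145 tilt deg -0.77 x at z=0 0.0084, z=.148 0.0064 zmax 0.1388
w6 145 tilt deg -1.04 x at z=0 0.0081, z=.148 0.0054 zmax 0.1481
w7 145 tilt deg -1.06 x at z=0 0.0081, z=.148 0.0054 zmax 0.1460
w9 144 tilt deg -0.96 x at z=0 0.0083, z=.148 0.0058 zmax 0.1439
w10 144 tilt deg -0.91 x at z=0 0.0082, z=.148 0.0059 zmax 0.1427
```

```bash
cat >> h.py <<'E'
def comp(deg):
    R0=Ro.from_euler('xyz',ATT,degrees=True); R1=R0*Ro.from_euler('y',deg,degrees=True)
    gp=np.array([0,0,-.011]); return R1.as_euler('xyz',degrees=True), R0.apply(gp)-R1.apply(gp)
PERP=Ro.from_euler('z',YAW,degrees=True).apply([np.cos(np.radians(35)),0,np.sin(np.radians(35))])
E
python3 - <<'E'
from h import *
np.set_printoptions(precision=4,suppress=True)
g=np.load('grasp.npz')['p']; A,dp=comp(.85); print(A,dp)
move_to([.40,.12,.37],VATT)
b=g+dp+.0025*PERP
move_to(b+.19*AX,A); st()
movel(b+.12*AX,A,speed=.12); dwell(.1); s=st()
save("wrist","w11"); np.savez('w11_pose.npz',p=s['tool_pos'],o=s['orientation']); save("scene","s9"); crop(load('s9'),240,30,400,230,3,'s9c')
E
```

```text
[-180.     34.15  176.4 ] [-0.0001  0.     -0.0001]
37.15 [0.3894 0.2459 0.3081] [ 0.476  -0.5694 -0.7763] 0.0194
37.98 [0.4289 0.2443 0.2513] [-0.5671 -0.4685  0.1114] 0.0195
```

View pics/w11.png

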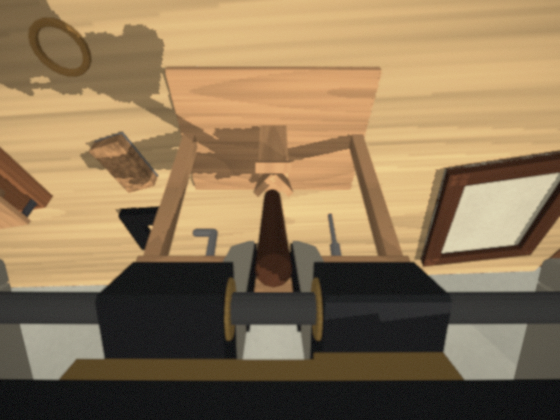

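View pics/s9c.png

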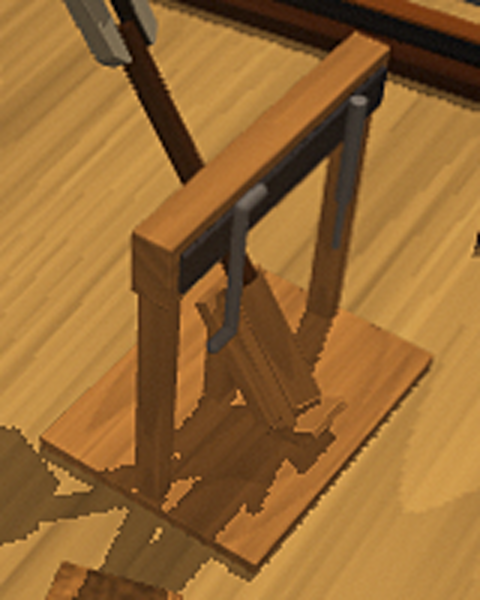

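Run:
```python
from h import *
np.set_printoptions(precision=4,suppress=True)
g=np.load('grasp.npz')['p']; A,dp=comp(.85); b=g+dp
r=movel(b+.0025*PERP+.004*AX,A,speed=.08,until_force=6); print('hit',r); s=st(); print('left mm',(s['tool_pos']-b)@AX*1e3,(s['tool_pos']-b)@PERP*1e3)
if not r:
    r=movel(b+.004*AX,A,speed=.02,until_force=4); print('seat lat',r); s=st(); print((s['tool_pos']-b)@AX*1e3,(s['tool_pos']-b)@PERP*1e3)
    q=s['tool_pos']-((s['tool_pos']-b)@AX+.002)*AX
    r=movel(q,A,speed=.02,until_force=4); print('seat ax',r); s=st(); print((s['tool_pos']-b)@AX*1e3,(s['tool_pos']-b)@PERP*1e3)
save("wrist","w12"); save("scene","s10"); crop(load('s10'),240,30,400,230,3,'s10c')
```

```text
hit False
39.68 [0.4953 0.2402 0.1558] [-0.3116 -0.2058 -0.5949] 0.0189
left mm 4.460766250481349 2.8147858859181234
seat lat False
39.96 [0.4932 0.2403 0.154 ] [ 0.876  -0.0557 -1.1214] 0.0196
4.1901625353296765 -0.020457295534815737
seat ax True
40.24 [0.4958 0.2401 0.1507] [-3.1693 -1.1201  3.3772] 0.019
-0.06307628637078234 0.2432083562075029
```

View pics/s10c.png

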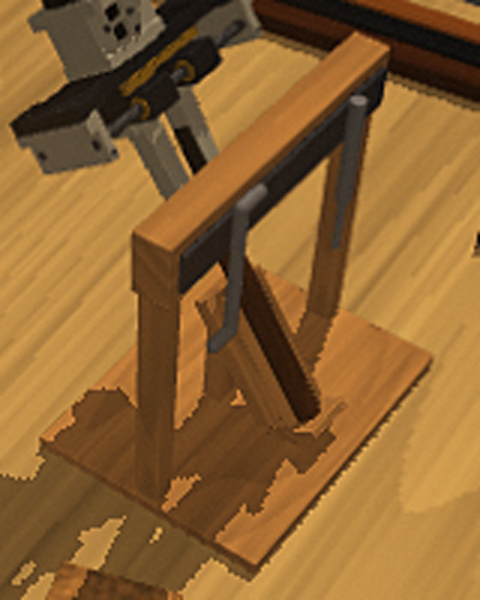

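View pics/w12.png

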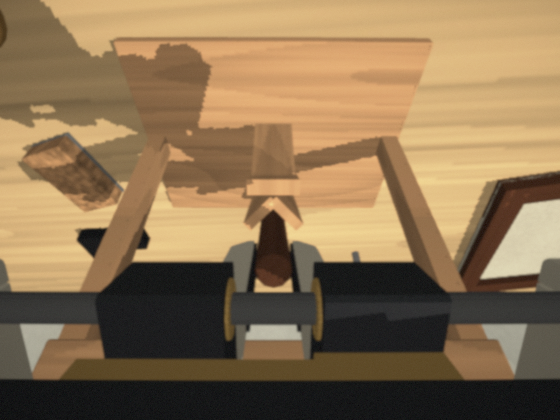

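Seated within a fraction of a millimetre of the original pose, with the foot contact felt. Releasing.

Run:
```python
from h import *
np.set_printoptions(precision=4,suppress=True)
grip(.02,10); grip(.05); dwell(.2); s=st()
A,dp=comp(.85)
movel(s['tool_pos']+.13*AX,A,speed=.12); dwell(.1)
s=st(); save("wrist","w13")
c=wcam(load('w13'),s['tool_pos'],s['orientation']); crop(c,210,140,340,260,5,'w13c')
movel([.30,.36,.38],A,speed=.25); dwell(.3); st(); save("scene","s11"); save("top","t11"); crop(load('s11'),240,30,400,230,3,'s11c')
crop(load('t11'),80,190,240,290,5,'t11r'); crop(load('t11'),320,175,430,285,5,'t11s')
for n in ('0','11'):
    t=load('top0' if n=='0' else 't11'); 
print(abs(load('top0')['range_z']-load('t11')['range_z'])[195:250,150:200].max())
```

```text
41.45 [0.4954 0.2401 0.1504] [-0.7988 -0.8775  0.0067] 0.05
42.78 [0.4211 0.2446 0.2561] [ 0.0759 -0.1485 -0.7184] 0.05
44.12 [0.3004 0.3595 0.3798] [ 0.2062 -0.4649 -0.9919] 0.0499
1.2070918
```

View pics/s11c.png

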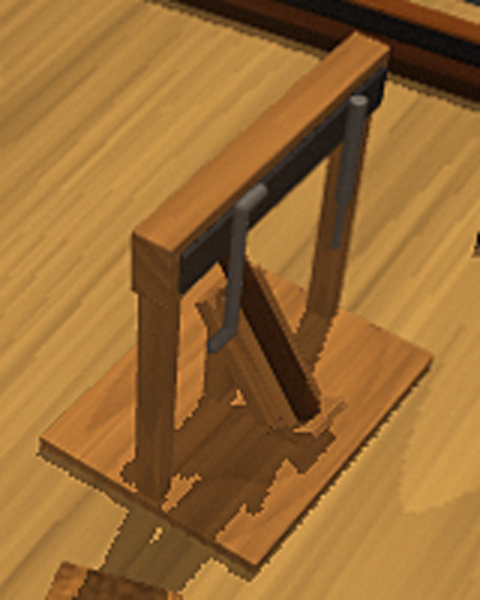

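View pics/t11r.png

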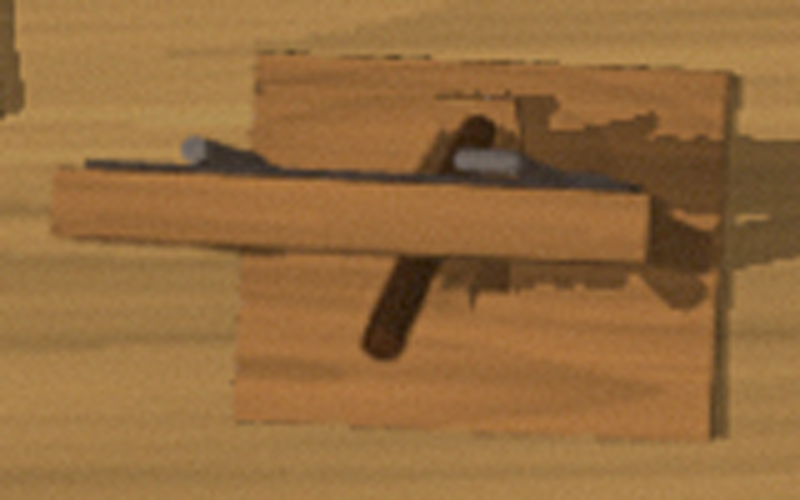

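View pics/t11s.png

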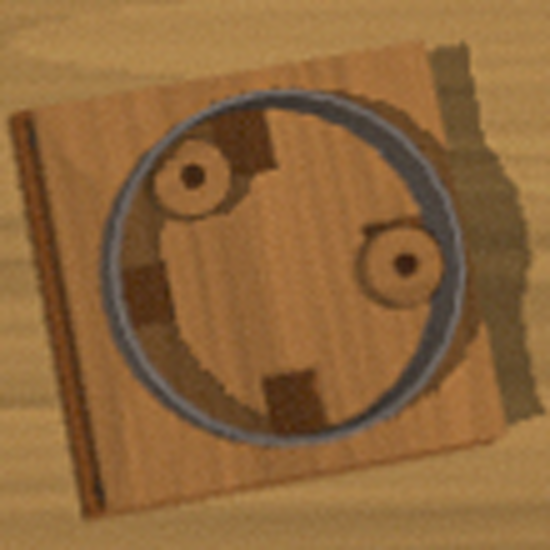

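View pics/s11.png

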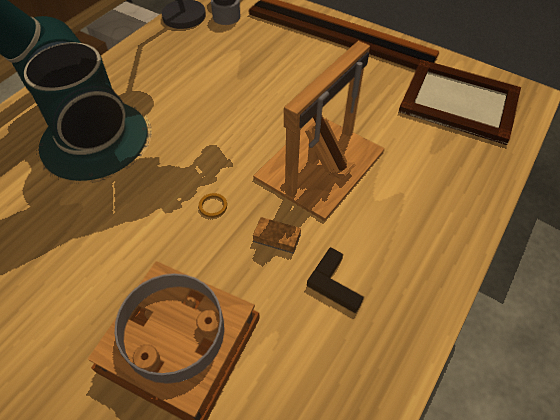

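Run:
```python
from h import *
st(); print(hand_in())
```

```text
44.22 [0.30023978 0.35968893 0.37991921] [0.47939958 0.19077547 0.8438609 ] 0.05
the job is handed in; nothing more can be done
None
```

I stirred all four small beads out of the tub with the dowel, laid the dowel back in its rest and handed the job in at 44 s.

**Stirring:** I drew the dowel out along its slope. I swept two small beads into the +y hole and one into the −x hole. Then I moved one large bead off the +x hole and swept the last small bead toward it. The dowel slipped past the second bead on the first try and turned about 1° in the jaws. I gripped harder, swept again, and corrected the tilt before putting the dowel back.

**Last checks:**
- **Tub:** the final top and scene pictures show only the two large beads in it.
- **Small beads:** beads are visible in the tray through the +y and −x holes. I did not see the fourth one there. I infer it dropped because it is no longer on the tub floor or anywhere on the bench. It could have gone through the +x hole or the −y hole, which one large bead had partly uncovered.
- **Dowel:** the grip ended about 0.3 mm from where I first took the dowel, the foot contact was felt, and the pictures match the starting ones. A depth comparison around the dowel read 1.2 m at its largest pixel. I did not follow it up and put it down to dropped depth readings.
- **Loose things:** the frame, hanger and sander show no visible movement.
- **Forces:** the readings I took stayed at or below about 5 N, and the gripper stayed well above the rim.

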